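Unlock the coin clamp and hold a coin case under its jaw

ROBOT

A 6-joint arm with a two-finger parallel gripper is mounted at the origin on the work surface. World frame = base frame: x ahead of the robot, y to its left, z up, the work surface at z = 0. Lengths are in mm, angles in rad, forces in N, time in s.
With the tool pointing down it reaches from about 275 to 825 mm from the base axis. Payload 5.2 kg.
Tool frame: the origin (TCP) lies on the front face of the gripper's body, between the roots of the fingers; the fingertips stand 84 mm ahead of it and the grasp point (between the pads) lies 65 mm ahead of it; z points along the fingers, y is the line along which they close (so a half turn about z gives the same grasp; the last joint's range is limited). The gripper opens to 93 mm and grips with 3 to 60 N. Pads are 15 mm wide; open, the fingers measure 128 mm over their backs; the gripper's body (75 mm by 188 mm) begins 65 mm behind the grasp point.
Start: joints at [0.904, 0.259, 1.535, -0, 1.348, -0.203], TCP at [246.023, 491.913, 302.753] pointing down, gripper open.
Joint ranges: [-3.14, 3.14], [-0.91, 2.08], [0.19, 2.58], [-1.22, 4.36], [0.22, 2.71], [-3.12, 3.12]. Speed limits (rad/s): [2.57, 2.57, 3.14, 3.14, 3.14, 3.14].

INTERFACE

Orientations are given as a 3x3 rotation matrix whose columns are the frame's x, y, z axes.
In Python, from plant import * gives the robot as it stands.
- The arm moves only by the tool drive_tool, never from a script. Its argument "rows" is a list of rows, each a list of 6 numbers: the shift along the tool's x, y, z in m, then the turn, a rotation vector about the tool's x, y, z in degrees. In form: [[x, y, z, ax, ay, az], ...]. A call has 1 to 20 rows; each row is the pose to reach, as a shift and turn from the pose commanded when the call began, along the tool's axes at that moment; what a row does not reach only later rows make up. A row lasts 1/12 s, in which the tool goes at most 41.7 mm and 7.16 degrees, less where a joint would pass 70% of its speed; a pose out of reach is approached as far as the arm can. A call with a gripper value outside its range is refused whole. "claw" is the gripper command: -1 is fully open, 1 is shut, values between are in proportion, set as the call begins (left out, the last holds). The fingers move at their own pace and stop on an object; "squeeze" is the grip in N (left out, the last holds). Time passes only in rows, so rows that repeat a pose let the fingers close. It gives the time, the measured TCP pose, the force, the opening and the grip force at its end, in the units of the state.
- sense(): the state, without advancing time (a new reading comes with each control period).
- read_camera(name): name is "side" or "top" or "wrist"; returns (picture, depth): 480x640x3 uint8, red, green, blue; 480x640 float32, mm along the optical axis (not along the pixel's ray), 0 where there is no reading.
- camera_info(name): a dict with "mtx" (3x3 intrinsics, pixels), "D" ([k1, k2, p1, p2, k3] as OpenCV has them; the pictures are not rectified), "R" (3x3) and "t" (3): a world point X has camera coordinates R X + t. Camera axes: x right, y down, z forward; pixel columns grow to the right and rows downward; lengths in mm; the calibration is good to about 2 mm. A picture is of the moment at which its call begins: read the wrist's pose just before it. camera_info takes no time and is no camera call; for the wrist camera it gives the pose at the moment of the call.
- finish_job(): hands the job in; it is judged then, once.
Trained networks look in the newest picture that a camera, given by its name, has taken for a name from the list of things; names that differ only in an ending like _2 or _b are one class to them, and where a whole thing is asked for, a point or a joint stands for the part that bears it (a point fixed in the world has none). Each returns a list of dicts, best first, with "confidence" (0 to 1); they miss things now and then, are a little off and sometimes report something else, mostly with a low value. They report only what shows in the picture. A call takes as long as a camera call. They do not tell look-alikes from the thing itself.
- outline_of(target, camera): "region" (480x640 bool, what is visible of it) and "extent" ([left, top, right, bottom] in pixels, round what is visible of it).
The state is a dict: "time": time; "qpos": joint angles; "dq": joint speeds; "tau": joint torques, N m; "tool_pos": TCP position; "eef_rot": TCP orientation; "ft_force": force on the tool from outside, world axes, zero at the start; "moment": the same for the moment, N m; "grip_width": opening from 0.0 (shut) to 1.0 (fully open); "finger_force": force on a finger pad.
Only numpy, scipy, OpenCV 4.12 (cv2) and the standard library are available. Lean on these libraries where they do the work, as an engineer would, in place of code of your own. Each camera call takes 0.05 s, during which the arm holds its last target. There are 200 camera calls.

TASK

Unlock the bench clamp: turn its orange locking key until its wings line up with the slot, lift it out and leave it in the black tray. Then pump the red trigger until the jaw's foot presses on the clear coin case and the white of the foot's spring stem has gone into the jaw while part of the green still shows; never squeeze on past the green. Work the jaw by the trigger only, leave the other things where they are, and finish while holding the trigger down so that the case stays gripped at that pressure.

Things in the scene. Friction and masses are not known exactly. Their poses are not given: they have to be found in the camera images.
- clamp: Clamp on a grey base plate fixed to the desk. Origin: plate's underside, below the jaw's line of travel; y: the way the jaw closes; z up. Plate x -100 to 45, y -140 to 190, z 0 to 12 mm. Steel anvil 80 mm wide, face at y 170, top z 46. Trigger axle along x at y -60, z 95, between blue cheeks (tops z 108). Blue jaw block 48 x 40 mm, top z 42. Jaw, foot and case lie about x 0.
- key_seat (a point): Centre of the key slot's mouth, on top of the 6 mm aluminium plate, 42 mm above the desk (clamp x -65, y 18). Slot 36 mm long along the clamp's x, 10 mm wide, with a 17 mm square opening in the middle. The key comes out when its wing is in line with the slot within about 0.12 rad; it starts 1.0 to 1.3 rad anticlockwise of it (seen from above), lugs caught, its shaft blocking the jaw.
- key_grip (a point): Centre of the loose key's orange wing, 25 mm above the plate's top when seated; axes turn with the key. Wing 36 mm (its x) by 10 mm thick (its y) by 30 mm high. Steel shaft 14 mm across, down to 55 mm below this point. Lugs 30 mm tip to tip along x, 6 mm thick, 35 to 43 mm below this point. The lugs clear the plate's top after a 19 mm lift, the shaft after 31 mm. About 70 g.
- black_tray: Open black plastic tray for the key, 140 x 130 x 30 mm outside, walls and floor 4 mm, origin at the centre of its underside, loose. Two trays of this shape stand on the left; they may change places.
- blue_tray: Blue tray of the same shape, to be left alone; origin at the centre of its underside.
- case_mid (a point): Centre of the loose clear coin case with a gold coin in it, 60 x 60 x 22 mm, mass about 140 g, lying flat on the base plate with its far side (clamp +y) 1 to 4 mm from the anvil.
- foot_face (a point): Centre of the front face of the jaw's black rubber foot (42 mm wide, 20 mm high), which moves along the clamp's y towards the case. It starts 21 to 54 mm short of the case.
- jaw (a joint): How far the jaw has been advanced along the clamp's y, m; starts between 0 and 0.03. It stays where it is left by friction of about 2.5 N and can slide back when the spring pushes harder than that.
- foot (a joint): How far the foot's spring stem is pushed into the jaw block, m; 0 when free; spring about 250 N/m. Of the 35 mm stem the 13 mm nearest the block are white, the next 8 mm green and the last 14 mm, at the foot, red: white is gone at 0.013, green at 0.021. Aim for the middle, 0.017 (about 4 N).
- trigger (a joint): Angle of the red trigger, rad: 0 raised (sprung), 0.56 down at its stop. Pressed down it drives the jaw through a pawl on a rack (8 mm pitch), 35 mm per rad once the pawl meets a tooth: 8 to 19 mm a full stroke. Let it rise fully to take the next teeth. Held down, it keeps the jaw from sliding back. It needs 2 to 6 N at the paddle.
- paddle (a point): Top centre of the trigger's red paddle, where it is pressed: 40 mm wide (clamp x), 50 mm long, 100 mm from the pivot axle towards clamp -y. About 128 mm above the desk at rest and 55 mm lower when fully down.
- calculator: Grey calculator 100 x 150 x 25 mm, origin at the centre of its underside, to be left alone.
- coins_a: Stack of brass coins, 26 mm across, 44 mm high, origin under its centre, to be left alone.
- coins_b: Stack of brass coins, 26 mm across, 32 mm high, origin under its centre, to be left alone.
- stamp: Dark wooden hand stamp, 44 mm across, 73 mm high, origin under its centre, to be left alone.
- mug: White mug, 80 mm across, 90 mm high, origin under its centre, to be left alone.
Mind the look-alikes: they are no part of the job. What is shaped like the part that bears key_grip but turquoise is not meant.

How it is judged:
By the outcome, as a careful person would: the job done as asked, in the order asked, and still so for the second after the job is handed in, while the arm keeps its last pose, push and grip.
It also fails if it takes over 72 s, if anything falls off the work surface, if the arm or the gripper's body presses on something with over 40 N, if the wrist force passes 120 N, or if a joint passes its speed limit or range.

## Working session

There is one attempt and no reset: what is moved stays moved. The work goes in short steps, Python scripts to look and compute and a tool call to move; the robot and the scene stay as the last step left them, time stands still between calls to the robot, and variables do not carry over. Pictures are saved under pics/ and viewed, at most 10 in all, crops included, and the job is handed in when it is done.

Besides the shell and the picture viewer there is one more tool, called as name(argument=value, ...), one argument or row to a line, values as JSON. drive_tool: Moves the arm, as the interface text tells. Its arguments: {"type":"object","properties":{"rows":{"type":"array","items":{"type":"array","items":{"type":"number"}}},"claw":{"type":"number"},"squeeze":{"type":"number"}},"required":["rows"]}

```bash
mkdir -p pics
cat > h.py <<'E'
from plant import *
import numpy as np, cv2
def world(cam,uv,depth=None,z=None,info=None):
    i=info or camera_info(cam); K=np.array(i["mtx"],float);D=np.array(i["D"],float);R=np.array(i["R"]);t=np.array(i["t"]).ravel()
    uv=np.array(uv,float).reshape(-1,1,2)
    n=cv2.undistortPoints(uv,K,D).reshape(-1,2); r=np.c_[n,np.ones(len(n))]
    if z is None: return (r*np.asarray(depth).reshape(-1,1)-t)@R
    c=-R.T@t; d=r@R
    return c+d*((z-c[2])/d[:,2])[:,None]
def cloud(cam,depth,info=None):
    v,u=np.mgrid[0:480,0:640]
    return world(cam,np.c_[u.ravel(),v.ravel()],depth.ravel(),info=info).reshape(480,640,3)
def save(n,p): cv2.imwrite("pics/"+n,p[...,::-1])
E
python3 - <<'E'
from h import *
s=sense();print(s["time"],s["tool_pos"],s["eef_rot"],s["ft_force"])
out=[]
for c in("top","side"):
    p,d=read_camera(c); out.append(p); X=cloud(c,d); np.savez("pics/%s0.npz"%c,p=p,d=d,X=X)
    for n in("key_grip","black_tray","blue_tray","case_mid","foot_face","paddle","clamp","jaw"):
        for o in outline_of(n,c)[:3]:
            m=o["region"]&(d>0); print(c,n,round(o["confidence"],2),np.array(o["extent"]).astype(int),np.median(X[m],0).round() if m.any() else None, X[m].min(0).round(),X[m].max(0).round())
    save(c+"0.png",p)
E
```

```text
0.0 [245.79271612 491.61536059 301.94022658] [[-8.94371447e-01  4.47323775e-01 -1.07475263e-03]
 [ 4.47324927e-01  8.94370484e-01 -1.35886038e-03]
 [ 3.53376473e-04 -1.69608956e-03 -9.99998499e-01]] [-0.25078774 -0.07655529  0.36153844]
top key_grip 0.4 [289 315 307 327] [346. -39.  69.] [331. -55.  -3.] [357. -20.  76.]
top key_grip 0.18 [320 233 384 259] [ 507. -168.  123.] [ 475. -228.   -3.] [540. -83. 140.]
top blue_tray 0.56 [104 169 171 233] [612. 332.   6.] [537. 258.  -4.] [686. 405.  37.]
top case_mid 0.94 [223 207 254 238] [563. 100.  35.] [529.  66.  11.] [602. 137.  44.]
top foot_face 0.61 [268 221 288 237] [543.   6.  33.] [528. -21.  12.] [568.  22.  41.]
top paddle 0.57 [316 239 382 259] [ 507. -170.  124.] [ 476. -223.    1.] [529. -83. 140.]
top clamp 0.8 [205 196 381 290] [506. -27.  14.] [ 408. -212.   -8.] [627. 171. 140.]
top jaw 0.72 [270 221 349 271] [530. -46.  38.] [ 455. -152.    9.] [568.  22. 102.]
side key_grip 0.75 [231 265 238 300] [341. -46.  48.] [332. -58.  -1.] [382.  73.  72.]
side key_grip 0.47 [275 239 290 271] [473.  -7.  67.] [464. -22.  15.] [486.  17.  84.]
side black_tray 0.84 [173 193 246 233] [419. 338.  11.] [345. 255.  -2.] [512. 454.  34.]
side blue_tray 0.87 [241 181 304 218] [613. 336.  11.] [534. 253.  -2.] [711. 401.  33.]
side blue_tray 0.25 [176 192 245 234] [421. 339.  10.] [345. 255.  -3.] [512. 464.  34.]
side case_mid 0.73 [317 249 349 269] [ 503. -176.  125.] [ 473. -215.   -1.] [631. -30. 136.]
side case_mid 0.55 [280 224 308 247] [556.  86.  33.] [503. -65.  13.] [595. 134. 107.]
side foot_face 0.48 [303 247 318 257] [534.  16.  28.] [516. -18.  17.] [563.  20.  40.]
side foot_face 0.33 [316 248 350 272] [ 503. -173.  125.] [ 473. -215.   12.] [565. -46. 136.]
side jaw 0.69 [286 248 333 302] [509. -68.  30.] [ 453. -160.   10.] [554.  55.  85.]
side jaw 0.41 [299 248 307 260] [534.  16.  28.] [516. -18.  13.] [554.  50.  40.]
```

View pics/top0.png

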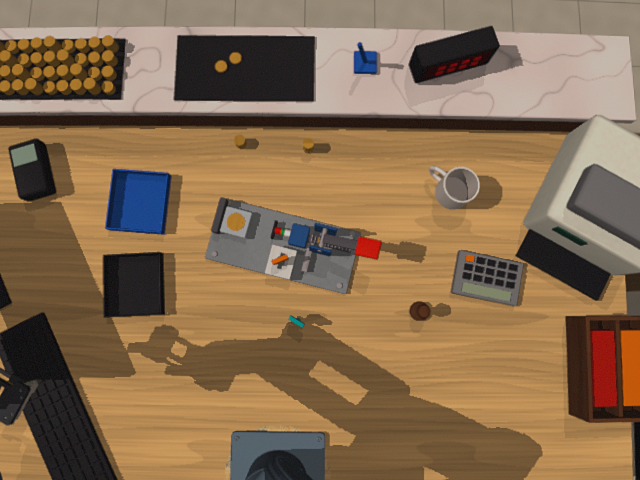

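View pics/side0.png

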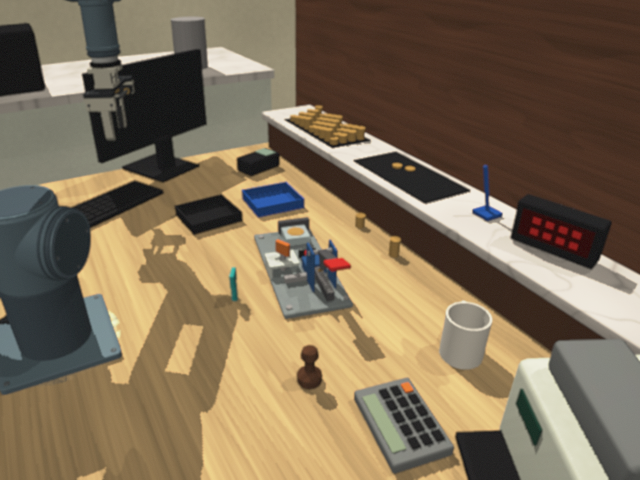

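The top view shows the clamp centred near (285,245), with the orange key at (280,260). The black tray is at (134,284), the blue tray at (139,201), and the turquoise decoy lies at (297,321). The side view agrees.

Run:
```python
from h import *
z=np.load("pics/top0.npz");X=z["X"];p=z["p"].astype(int)
m=(X[...,2]>8)&(X[...,2]<18)&(abs(X[...,0]-510)<130)&(abs(X[...,1]+0)<220)&(abs(p[...,0]-p[...,2])<40)
m=cv2.morphologyEx(m.astype(np.uint8),cv2.MORPH_OPEN,np.ones((3,3)))
print(m.sum(),cv2.minAreaRect(X[m>0][:,:2].astype(np.float32)))
hsv=cv2.cvtColor(z["p"],cv2.COLOR_RGB2HSV)
org=(hsv[...,0]<16)&(hsv[...,0]>6)&(hsv[...,1]>200)&(hsv[...,2]>120);org[:, :265]=0;org[:, 300:]=0;org[:245]=0;org[280:]=0
print(org.sum(),np.median(X[org],0),cv2.minAreaRect(X[org][:,:2].astype(np.float32)))
dk=np.zeros((480,640),bool);dk[250:320,100:168]=1
q=X[dk&(X[...,2]>22)&(X[...,2]<40)];print("black",cv2.minAreaRect(q[:,:2].astype(np.float32)))
i=camera_info("wrist");s=sense();R=np.array(s["eef_rot"]);c=-np.array(i["R"]).T@np.array(i["t"]).ravel()
print("cam in tool",R.T@(c-s["tool_pos"]),(R.T@np.array(i["R"]).T).round(3),i["mtx"])
```

```text
4906 ((514.8624877929688, -3.9863739013671875), (329.2662353515625, 144.67361450195312), 76.5482406616211)
64 [476.90908275  -2.63209631  82.21999941] ((476.26300048828125, -1.3529720306396484), (9.445158958435059, 31.47308349609375), 26.900917053222656)
black ((420.8309020996094, 330.00177001953125), (141.04042053222656, 132.5695037841797), 3.703003168106079)
cam in tool [ 70.72056271   0.36959399 -81.21447447] [[ 0.001 -0.967 -0.255]
 [ 1.     0.001  0.   ]
 [-0.    -0.255  0.967]] [[336.95732344   0.         321.10151829]
 [  0.         336.95732344 239.58569368]
 [  0.           0.           1.        ]]
```

drive_tool(
  rows=[
    [-0.45, -0.335, -0.02, 0, 0, 36],
    [-0.45, -0.335, -0.02, 0, 0, 36],
    [-0.45, -0.335, -0.02, 0, 0, 36],
    [-0.45, -0.335, -0.02, 0, 0, 36],
    [-0.45, -0.335, -0.02, 0, 0, 36],
    [-0.45, -0.335, -0.02, 0, 0, 36],
    [-0.45, -0.335, -0.02, 0, 0, 36],
    [-0.45, -0.335, -0.02, 0, 0, 36],
    [-0.45, -0.335, -0.02, 0, 0, 36],
    [-0.45, -0.335, -0.02, 0, 0, 36],
    [-0.45, -0.335, -0.02, 0, 0, 36],
    [-0.45, -0.335, -0.02, 0, 0, 36],
    [-0.45, -0.335, -0.02, 0, 0, 36],
    [-0.45, -0.335, -0.02, 0, 0, 36],
    [-0.45, -0.335, -0.02, 0, 0, 36],
    [-0.45, -0.335, -0.02, 0, 0, 36],
    [-0.45, -0.335, -0.02, 0, 0, 36],
  ],
  claw=-1,
)

```text
time: 2.32
tool_pos: [498.1, -8.3, 322.5]
eef_rot: [[-0.46, 0.888, -0.001], [0.888, 0.46, 0.001], [0.001, -0.0, -1.0]]
ft_force: [0.1, -0.2, -0.1]
grip_width: 1.003
finger_force: 0.0
```

```bash
cat >> h.py <<'E'
def state():
    s=sense();R=np.array(s["eef_rot"]);print(round(s["time"],2),np.round(s["tool_pos"],1),"ytool",np.degrees(np.arctan2(R[1,1],R[0,1])).round(1),np.round(R[:,2],3),np.round(s["ft_force"],1),round(s["grip_width"],3),s["finger_force"],np.round(s["qpos"],2));return s
E
python3 - <<'E'
from h import *
s=state();i=camera_info("wrist");p,d=read_camera("wrist");X=cloud("wrist",d,i);np.savez("pics/w1.npz",p=p,d=d,X=X);save("w1.png",p)
hsv=cv2.cvtColor(p,cv2.COLOR_RGB2HSV)
org=(hsv[...,0]<16)&(hsv[...,0]>5)&(hsv[...,1]>180)&(hsv[...,2]>100)&(np.hypot(X[...,0]-477,X[...,1]+2)<40)
t=org&(X[...,2]>78);print(org.sum(),t.sum(),np.median(X[t],0),cv2.minAreaRect(X[t][:,:2].astype(np.float32)))
m=(X[...,2]>8)&(X[...,2]<16)&(abs(X[...,0]-510)<130)&(abs(X[...,1])<220)&(hsv[...,1]<60)
print(m.sum(),cv2.minAreaRect(X[m][:,:2].astype(np.float32)))
for n in("case_mid","foot_face","paddle","key_grip"):
    for o in outline_of(n,"wrist")[:2]:
        r=o["region"]&(d>0); print(n,round(o["confidence"],2),np.array(o["extent"]).astype(int),np.median(X[r],0).round(1))
E
```

```text
2.32 [498.1  -8.3 322.5] ytool 27.4 [-0.001  0.001 -1.   ] [ 0.1 -0.2 -0.1] 1.003 0.0 [-0.24  0.15  1.62  0.    1.37 -0.72]
318 307 [476.12030887   0.81646102  81.14660889] ((476.5595397949219, -0.4874763488769531), (8.956951141357422, 34.561954498291016), 24.633474349975586)
19350 ((514.01708984375, -3.2356414794921875), (327.9712829589844, 143.93951416015625), 76.41637420654297)
case_mid 0.85 [381 116 458 194] [560.3 102.   33.5]
foot_face 0.91 [343 205 387 247] [541.5   6.   33. ]
paddle 0.76 [208 279 320 426] [ 504.6 -174.   124.3]
key_grip 0.83 [301 184 317 227] [476.6   1.6  80.9]
key_grip 0.65 [152 165 203 193] [349.8 -35.9  67.2]
```

View pics/w1.png

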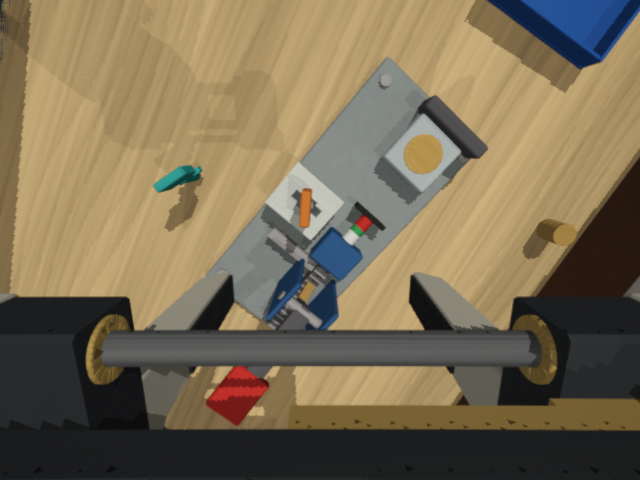

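Run:
```python
from h import *
p=np.load("pics/w1.npz")["p"]
save("w1c.png",cv2.resize(p[150:260,250:400],None,fx=5,fy=5,interpolation=cv2.INTER_CUBIC))
```

```text
(no output)
```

View pics/w1c.png

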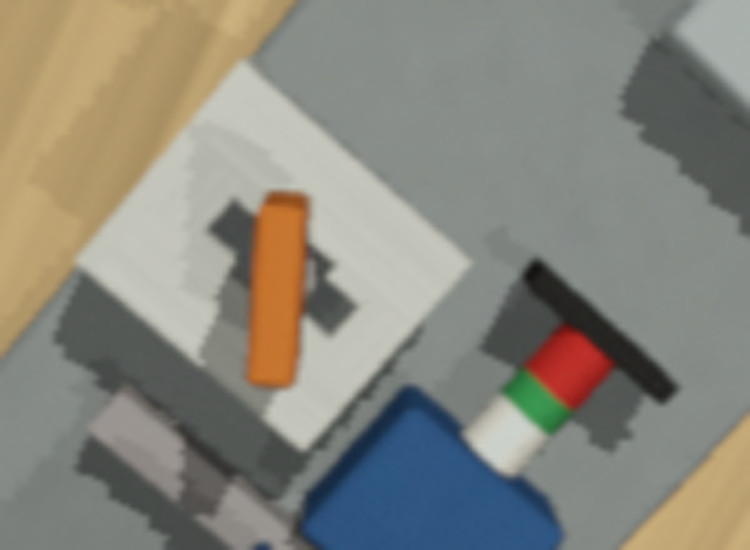

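The slot runs along clamp x as expected. The orange wing is at pixel (305,207) in the wrist picture and lies about 52° clockwise of the slot. I'll grasp it with the fingers closing across its thickness.

drive_tool(
  rows=[
    [0.0167, -0.0159, 0.03, 0, 0, 3],
    [0.0167, -0.0159, 0.065, 0, 0, 3],
    [0.0167, -0.0159, 0.1, 0, 0, 3],
    [0.0167, -0.0159, 0.13, 0, 0, 3],
    [0.0167, -0.0159, 0.155, 0, 0, 3],
    [0.0167, -0.0159, 0.175, 0, 0, 3],
    [0.0167, -0.0159, 0.1875, 0, 0, 3],
    [0.0167, -0.0159, 0.1875, 0, 0, 3],
    [0.0167, -0.0159, 0.1875, 0, 0, 3],
  ],
)

```text
time: 3.32
tool_pos: [476.5, -0.9, 135.1]
eef_rot: [[-0.414, 0.91, -0.001], [0.91, 0.414, 0.0], [0.001, -0.001, -1.0]]
ft_force: [0.5, 0.4, 1.4]
grip_width: 1.0
finger_force: 0.0
```

drive_tool(
  rows=[
    [0, 0, 0, 0, 0, 0],
    [0, 0, 0, 0, 0, 0],
    [0, 0, 0, 0, 0, 0],
    [0, 0, 0, 0, 0, 0],
    [0, 0, 0, 0, 0, 0],
    [0, 0, 0, 0, 0, 0],
    [0, 0, 0, 0, 0, 0],
    [0, 0, 0, 0, 0, 0],
  ],
  claw=1,
  squeeze=20,
)

```text
time: 3.98
tool_pos: [476.8, -1.5, 135.3]
eef_rot: [[-0.413, 0.911, 0.0], [0.911, 0.413, -0.0], [-0.0, 0.0, -1.0]]
ft_force: [-0.7, 0.7, 0.4]
grip_width: 0.476
finger_force: 0.0
```

Run:
```python
from h import *
s=state();print(s["moment"])
```

```text
3.98 [476.8  -1.5 135.3] ytool 24.4 [ 0. -0. -1.] [-0.7  0.7  0.4] 0.476 0.0 [-0.24  0.32  1.92  0.    0.9  -0.66]
[-0.02577002  0.00812152 -0.01533701]
```

Still closing; I'll wait longer.

drive_tool(
  rows=[
    [0, 0, 0, 0, 0, 0],
    [0, 0, 0, 0, 0, 0],
    [0, 0, 0, 0, 0, 0],
    [0, 0, 0, 0, 0, 0],
    [0, 0, 0, 0, 0, 0],
    [0, 0, 0, 0, 0, 0],
    [0, 0, 0, 0, 0, 0],
  ],
)

```text
time: 4.57
tool_pos: [476.8, -1.5, 135.2]
eef_rot: [[-0.414, 0.91, -0.0], [0.91, 0.414, 0.0], [0.0, -0.0, -1.0]]
ft_force: [0.1, -0.2, -0.2]
grip_width: 0.13
finger_force: 20.0
```

drive_tool(
  rows=[
    [0, 0, 0, 0, 0, -5],
    [0, 0, 0, 0, 0, -10],
    [0, 0, 0, 0, 0, -15],
    [0, 0, 0, 0, 0, -15],
  ],
)

```text
time: 4.9
tool_pos: [476.9, -1.5, 135.3]
eef_rot: [[-0.637, 0.77, 0.0], [0.77, 0.637, -0.0], [-0.0, 0.0, -1.0]]
ft_force: [0.6, 0.0, -0.5]
grip_width: 0.126
finger_force: 20.0
```

Run:
```python
from h import *
s=state();print(s["moment"])
p,d=read_camera("wrist");save("w2.png",p[100:460,150:500])
```

```text
4.9 [476.9  -1.5 135.3] ytool 39.6 [ 0. -0. -1.] [ 0.6  0.  -0.5] 0.126 19.99825894832611 [-0.24  0.32  1.92 -0.    0.9  -0.93]
[-0.08957499 -0.02853518  0.00041084]
```

View pics/w2.png

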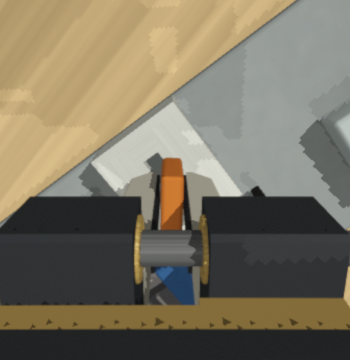

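The wing at (172,190) in the crop stays aligned with the fingers, and there's no resisting moment, so I'll continue to the slot direction.

drive_tool(
  rows=[
    [0, 0, 0, 0, 0, -6],
    [0, 0, 0, 0, 0, -12],
    [0, 0, 0, 0, 0, -18],
    [0, 0, 0, 0, 0, -24],
    [0, 0, 0, 0, 0, -30],
    [0, 0, 0, 0, 0, -35],
    [0, 0, 0, 0, 0, -37],
    [0, 0, 0, 0, 0, -37],
  ],
)

```text
time: 5.62
tool_pos: [476.8, -1.5, 135.3]
eef_rot: [[-0.972, 0.236, 0.0], [0.236, 0.972, 0.0], [-0.0, 0.0, -1.0]]
ft_force: [0.0, 0.2, -0.3]
grip_width: 0.132
finger_force: 20.0
```

Run:
```python
from h import *
s=state();print(s["moment"])
```

```text
5.62 [476.8  -1.5 135.3] ytool 76.3 [ 0.  0. -1.] [ 0.   0.2 -0.3] 0.132 19.99877393245697 [-0.24  0.32  1.92  0.    0.9  -1.57]
[ 0.06024683 -0.0644501   0.00432101]
```

drive_tool(
  rows=[
    [0, 0, -0.002, 0, 0, 0],
    [0, 0, -0.005, 0, 0, 0],
    [0, 0, -0.008, 0, 0, 0],
    [0, 0, -0.008, 0, 0, 0],
  ],
)

```text
time: 5.95
tool_pos: [477.2, -1.6, 143.9]
eef_rot: [[-0.972, 0.236, 0.001], [0.236, 0.972, -0.0], [-0.001, 0.0, -1.0]]
ft_force: [0.7, 0.2, -1.3]
grip_width: 0.129
finger_force: 20.0
```

drive_tool(
  rows=[
    [0, 0, -0.004, 0, 0, 0],
    [0, 0, -0.01, 0, 0, 0],
    [0, 0, -0.018, 0, 0, 0],
    [0, 0, -0.03, 0, 0, 0],
    [0, 0, -0.045, 0, 0, 0],
    [0, 0, -0.06, 0, 0, 0],
    [0, 0, -0.07, 0, 0, 0],
    [0, 0, -0.07, 0, 0, 0],
  ],
)

```text
time: 6.62
tool_pos: [478.1, -1.8, 215.9]
eef_rot: [[-0.972, 0.235, 0.005], [0.235, 0.972, -0.001], [-0.005, -0.0, -1.0]]
ft_force: [0.7, -1.7, 0.0]
grip_width: 0.13
finger_force: 20.0
```

Run:
```python
from h import *
s=state();p,d=read_camera("side");save("s2.png",cv2.resize(p[170:330,180:400],None,fx=3.5,fy=3.5))
```

```text
6.62 [478.1  -1.8 215.9] ytool 76.4 [ 0.005 -0.001 -1.   ] [ 0.7 -1.7  0. ] 0.13 19.99899923801422 [-0.24  0.21  1.83 -0.    1.1  -1.57]
```

View pics/s2.png

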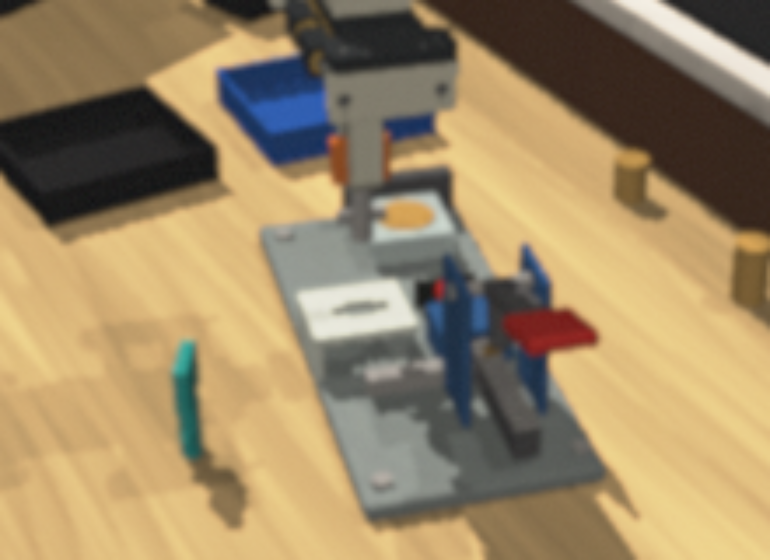

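Key is out, slot at (357,307) in the crop empty. Now to the black tray.

drive_tool(
  rows=[
    [0.0167, 0.0386, 0, 0, 0, 0],
    [0.0334, 0.0772, 0, 0, 0, 0],
    [0.0501, 0.1158, 0, 0, 0, 0],
    [0.0668, 0.1545, 0, 0, 0, 0],
    [0.0835, 0.193, 0, 0, 0, 0],
    [0.1, 0.231, 0, 0, 0, 0],
    [0.117, 0.27, 0, 0, 0, 0],
    [0.13, 0.3, 0, 0, 0, 0],
    [0.1337, 0.309, 0.005, 0, 0, 0],
    [0.1337, 0.309, 0.025, 0, 0, 0],
    [0.1337, 0.309, 0.05, 0, 0, 0],
    [0.1337, 0.309, 0.07, 0, 0, 0],
    [0.1337, 0.309, 0.081, 0, 0, 0],
    [0.1337, 0.309, 0.086, 0, 0, 0],
    [0.1337, 0.309, 0.086, 0, 0, 0],
  ],
)

```text
time: 7.92
tool_pos: [418.9, 329.4, 125.8]
eef_rot: [[-0.972, 0.235, -0.002], [0.235, 0.972, -0.002], [0.002, -0.002, -1.0]]
ft_force: [-0.2, -0.1, -1.2]
grip_width: 0.138
finger_force: 20.0
```

drive_tool(
  rows=[
    [0, 0, 0, 0, 0, 0],
    [0, 0, 0, 0, 0, 0],
    [0, 0, 0, 0, 0, 0],
    [0, 0, 0, 0, 0, 0],
    [0, 0, 0, 0, 0, 0],
    [0, 0, -0.02, 0, 0, 0],
    [0, 0, -0.05, 0, 0, 0],
    [0, 0, -0.09, 0, 0, 0],
    [0, 0, -0.12, 0, 0, 0],
    [0, 0, -0.12, 0, 0, 0],
  ],
  claw=-0.2,
)

```text
time: 8.75
tool_pos: [422.0, 331.7, 254.2]
eef_rot: [[-0.972, 0.234, 0.011], [0.234, 0.972, 0.005], [-0.009, 0.008, -1.0]]
ft_force: [1.0, -0.1, 0.7]
grip_width: 0.6
finger_force: 0.0
```

Run:
```python
from h import *
s=state();p,d=read_camera("wrist");save("w3.png",p)
i=camera_info("wrist");X=cloud("wrist",d,i);hsv=cv2.cvtColor(p,cv2.COLOR_RGB2HSV)
org=(hsv[...,0]<16)&(hsv[...,0]>5)&(hsv[...,1]>180)&(hsv[...,2]>60)&(np.hypot(X[...,0]-421,X[...,1]-330)<120);print(org.sum(),X[org].min(0) if org.any() else 0,X[org].max(0) if org.any() else 0)
# clamp details from w1
z=np.load("pics/w1.npz");X=z["X"];h=cv2.cvtColor(z["p"],cv2.COLOR_RGB2HSV)
o=np.array([534.9,-34,0]);a=np.radians(-13.55);A=np.array([[np.cos(a),-np.sin(a),0],[np.sin(a),np.cos(a),0],[0,0,1]]);C=(X-o)@A
red=((h[...,0]<5)|(h[...,0]>174))&(h[...,1]>150)
r=red&(C[...,2]>110);print("paddle",C[r].min(0),C[r].max(0),np.median(C[r],0),r.sum())
for n,m in(("blue",(abs(h[...,0]-108)<8)&(h[...,1]>120)&(C[...,2]>36)&(C[...,2]<46)&(abs(C[...,0])<35)),("redstem",red&(C[...,2]<50)&(C[...,2]>15)),("case",(abs(C[...,1]-138)<45)&(abs(C[...,0])<60)&(C[...,2]>28)&(C[...,2]<38)),("cheek",(abs(h[...,0]-108)<12)&(h[...,1]>100)&(C[...,2]>60))):
    q=C[m&(C[...,1]<200)];print(n,len(q),np.percentile(q,3,axis=0).round(1),np.percentile(q,97,axis=0).round(1))
```

```text
8.75 [422.  331.7 254.2] ytool 76.4 [ 0.011  0.005 -1.   ] [ 1.  -0.1  0.7] 0.6 0.0 [ 0.46  0.27  1.65  0.    1.21 -0.88]
276 [351.85240039 316.32451791  -0.87760278] [437.8588382  347.86683775 331.96287804]
paddle [ -88.18217284 -177.45913118  117.86960904] [ 19.88109092  69.85803008 403.82345195] [  -1.23409804 -153.89446474  127.39548098] 2013
blue 1 [-24.1 -34.9  45.1] [-24.1 -34.9  45.1]
redstem 165 [-7.3 36.4 26.7] [ 5.8 49.5 35.1]
case 3440 [-33.6 110.5  30.6] [ 23.4 170.   36.1]
cheek 59 [-88.2 -79.   71.6] [ 25.4  69.9 403.8]
```

View pics/w3.png

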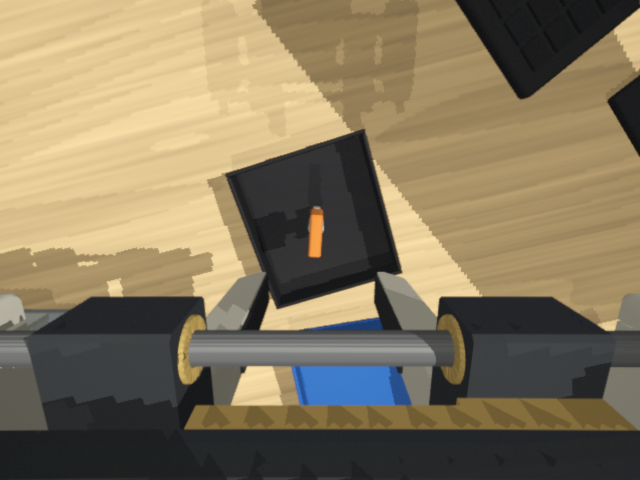

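The wing shows at (316,235), inside the black tray. Next I'll go to the trigger with the fingers shut, turned so the wrist camera looks along the clamp.

drive_tool(
  rows=[
    [-0.015, -0.038, -0.03, 0, 0, 7],
    [-0.03, -0.076, -0.03, 0, 0, 14],
    [-0.045, -0.114, -0.03, 0, 0, 21],
    [-0.06, -0.152, -0.03, 0, 0, 28],
    [-0.075, -0.19, -0.03, 0, 0, 35],
    [-0.09, -0.228, -0.03, 0, 0, 42],
    [-0.105, -0.266, -0.03, 0, 0, 49],
    [-0.12, -0.304, -0.03, 0, 0, 56],
    [-0.135, -0.342, -0.03, 0, 0, 63],
    [-0.15, -0.38, -0.03, 0, 0, 70],
    [-0.165, -0.418, -0.03, 0, 0, 77],
    [-0.18, -0.456, -0.03, 0, 0, 84],
    [-0.195, -0.489, -0.03, 0, 0, 90],
    [-0.195, -0.489, -0.03, 0, 0, 90],
    [-0.195, -0.489, -0.03, 0, 0, 90],
  ],
  claw=1,
  squeeze=5,
)

```text
time: 10.05
tool_pos: [493.6, -192.5, 275.5]
eef_rot: [[0.238, 0.971, -0.002], [0.971, -0.238, 0.002], [0.001, -0.003, -1.0]]
ft_force: [0.3, 0.3, -0.7]
grip_width: 0.005
finger_force: 0.0
```

drive_tool(
  rows=[
    [-0.01, 0, 0, 0, 7, 0],
    [-0.02, 0, 0, 0, 14, 0],
    [-0.03, 0, 0, 0, 21, 0],
    [-0.04, 0, 0.01, 0, 28, 0],
    [-0.048, 0, 0.02, 0, 35, 0],
    [-0.048, 0, 0.02, 0, 35, 0],
    [-0.048, 0, 0.02, 0, 35, 0],
  ],
)

```text
time: 10.63
tool_pos: [482.2, -237.1, 255.3]
eef_rot: [[0.195, 0.972, 0.132], [0.795, -0.236, 0.559], [0.575, -0.004, -0.818]]
ft_force: [0.9, 1.3, 0.6]
grip_width: 0.006
finger_force: 0.0
```

```bash
cat >> h.py <<'E'
o=np.array([534.9,-34,0]);a=np.radians(-13.55);A=np.array([[np.cos(a),-np.sin(a),0],[np.sin(a),np.cos(a),0],[0,0,1]])
def C(X): return (X-o)@A   # world -> clamp
def tip(s): return np.array(s["tool_pos"])+84*np.array(s["eef_rot"])[:,2]
def look(n):
    s=state();print("tip clamp",C(tip(s)).round(1));i=camera_info("wrist");p,d=read_camera("wrist");X=cloud("wrist",d,i);np.savez("pics/%s.npz"%n,p=p,X=X);save(n+".png",p)
    h=cv2.cvtColor(p,cv2.COLOR_RGB2HSV);Q=C(X);near=(abs(Q[...,0])<30)&(Q[...,1]>-10)&(Q[...,1]<112)&(Q[...,2]>14)&(Q[...,2]<60)
    M={"red":((h[...,0]<6)|(h[...,0]>172))&(h[...,1]>130),"green":(abs(h[...,0]-70)<20)&(h[...,1]>100),"white":(h[...,1]<45)&(h[...,2]>130)&(Q[...,1]<95)&(abs(Q[...,0])<12),"blue":(abs(h[...,0]-108)<12)&(h[...,1]>110),"black":(h[...,2]<45)}
    for k,m in M.items():
        q=Q[m&near]
        if len(q): print(k,len(q),"y",np.percentile(q[:,1],[2,50,98]).round(1),"x",np.percentile(q[:,0],[2,98]).round(1),"z",np.percentile(q[:,2],[2,98]).round(1))
    r=M["red"]&(Q[...,1]<-100)&(abs(Q[...,0])<40);
    if r.any(): print("paddle",Q[r].min(0).round(1),Q[r].max(0).round(1))
    return Q,p
E
python3 -c "
from h import *
look('w4')"
```

```text
10.63 [ 482.2 -237.1  255.3] ytool -13.6 [ 0.132  0.559 -0.818] [0.9 1.3 0.6] 0.006 0.0 [-0.91  0.42  1.56  0.46  1.58 -0.77]
tip clamp [  -3.9 -161.5  186.6]
red 147 y [36.5 43.6 50. ] x [-8.4  8.2] z [20.3 35.3]
white 87 y [17.7 22.7 27.4] x [-7.1  6.7] z [28.3 35.2]
black 236 y [48.2 49.4 52.2] x [-19.1  19. ] z [14.7 33.9]
paddle [ -19.4 -198.9  118.3] [  19.6 -131.2  362. ]
```

View pics/w4.png

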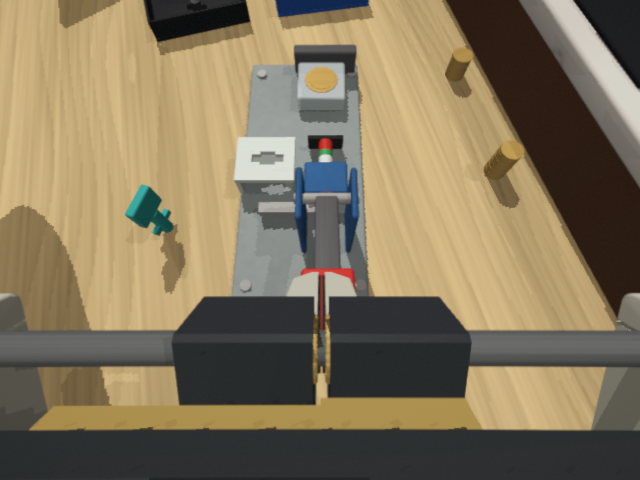

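The view is clear: stem at (326,150), foot at (325,142) and case at (322,85). The stem colours are readable, so I'll pump now.

drive_tool(
  rows=[
    [-0.012, 0.001, 0.017, 0, 0, 0],
    [-0.022, 0.003, 0.032, 0, 0, 0],
    [-0.03, 0.003, 0.043, 0, 0, 0],
    [-0.036, 0.003, 0.052, 0, 0, 0],
    [-0.042, 0.003, 0.06, 0, 0, 0],
    [-0.048, 0.003, 0.068, 0, 0, 0],
    [-0.053, 0.003, 0.076, 0, 0, 0],
    [-0.058, 0.003, 0.083, 0, 0, 0],
    [-0.062, 0.003, 0.088, 0, 0, 0],
    [-0.063, 0.003, 0.09, 0, 0, 0],
    [-0.063, 0.003, 0.09, 0, 0, 0],
  ],
)

```text
time: 11.6
tool_pos: [485.8, -237.8, 146.8]
eef_rot: [[0.193, 0.972, 0.134], [0.795, -0.235, 0.559], [0.575, -0.001, -0.818]]
ft_force: [0.9, 2.0, 3.1]
grip_width: 0.008
finger_force: 1.1
```

```bash
python3 -c "
from h import *
look('w5')
Q=np.load('pics/w4.npz');q=C(Q['X']);m=(abs(q[...,0])<25)&(q[...,1]>95)&(q[...,1]<175)&(q[...,2]>28)&(q[...,2]<40);print('case',np.percentile(q[m],[1,99],axis=0))"
```

```text
11.6 [ 485.8 -237.8  146.8] ytool -13.6 [ 0.134  0.559 -0.818] [0.9 2.  3.1] 0.008 1.1127225018572062 [-0.91  0.55  1.65  0.47  1.38 -0.87]
tip clamp [  -0.  -161.4   78.1]
red 242 y [49.2 57.4 63.5] x [-8.6  8.5] z [20.1 34.6]
white 103 y [-5.7 37.4 41.9] x [-9.9  6.4] z [28.7 42. ]
black 526 y [60.3 61.7 64.9] x [-19.4  19.3] z [15.3 33.7]
paddle [ -19.9 -198.7   10.4] [  19.4 -108.2  253.5]
case [[-24.53939313 107.93721367  28.92105446]
 [ 24.3155935  170.46284081  39.29364183]]
```

drive_tool(
  rows=[
    [0.01, 0, -0.015, 0, 0, 0],
    [0.022, 0, -0.031, 0, 0, 0],
    [0.0335, 0, -0.0475, 0, 0, 0],
    [0.0345, 0, -0.049, 0, 0, 0],
    [0.0345, 0, -0.049, 0, 0, 0],
    [0.029, 0, -0.041, 0, 0, 0],
    [0.023, 0, -0.033, 0, 0, 0],
    [0.0175, 0, -0.025, 0, 0, 0],
    [0.012, 0, -0.017, 0, 0, 0],
    [0.007, 0, -0.01, 0, 0, 0],
    [0.002, 0, -0.003, 0, 0, 0],
    [-0.0015, 0, 0.002, 0, 0, 0],
    [-0.0015, 0, 0.002, 0, 0, 0],
  ],
)

```text
time: 12.73
tool_pos: [485.5, -237.4, 144.0]
eef_rot: [[0.193, 0.972, 0.133], [0.794, -0.234, 0.561], [0.576, -0.002, -0.817]]
ft_force: [-0.2, 1.1, 3.6]
grip_width: 0.005
finger_force: 1.7
```

```bash
python3 -c "
from h import *
look('w6')"
```

```text
12.73 [ 485.5 -237.4  144. ] ytool -13.5 [ 0.133  0.561 -0.817] [-0.2  1.1  3.6] 0.005 1.677618138703565 [-0.91  0.55  1.65  0.48  1.37 -0.87]
tip clamp [  -0.5 -160.9   75.4]
red 233 y [58.3 66.  71.9] x [-8.5  8.1] z [21.4 34.7]
white 88 y [34.9 45.8 49.6] x [-6.6  6.6] z [30.  39.9]
black 542 y [69.1 70.6 73.6] x [-19.6  19.4] z [15.6 33.9]
paddle [ -27.  -198.6    6.1] [  19.8 -133.   250.8]
```

drive_tool(
  rows=[
    [0.012, 0, -0.017, 0, 0, 0],
    [0.026, 0, -0.037, 0, 0, 0],
    [0.038, 0, -0.054, 0, 0, 0],
    [0.038, 0, -0.054, 0, 0, 0],
    [0.038, 0, -0.054, 0, 0, 0],
    [0.038, 0, -0.054, 0, 0, 0],
    [0.038, 0, -0.054, 0, 0, 0],
    [0.029, 0, -0.041, 0, 0, 0],
    [0.023, 0, -0.033, 0, 0, 0],
    [0.0175, 0, -0.025, 0, 0, 0],
    [0.012, 0, -0.017, 0, 0, 0],
    [0.007, 0, -0.01, 0, 0, 0],
    [0.002, 0, -0.003, 0, 0, 0],
    [-0.001, 0, 0.001, 0, 0, 0],
    [-0.001, 0, 0.001, 0, 0, 0],
  ],
)

```text
time: 14.03
tool_pos: [485.6, -237.6, 143.7]
eef_rot: [[0.192, 0.972, 0.134], [0.794, -0.234, 0.561], [0.577, -0.001, -0.817]]
ft_force: [0.0, 2.4, 9.0]
grip_width: 0.004
finger_force: 3.8
```

```bash
python3 -c "
from h import *
look('w7')"
```

```text
14.03 [ 485.6 -237.6  143.7] ytool -13.5 [ 0.134  0.561 -0.817] [0.  2.4 9. ] 0.004 3.797458140179515 [-0.91  0.55  1.65  0.48  1.37 -0.88]
tip clamp [  -0.3 -161.    75.1]
red 214 y [73.8 81.  88. ] x [-8.4  8.1] z [22.4 35. ]
white 141 y [ 1.3 58.9 64.6] x [-7.3  7. ] z [29.6 39. ]
blue 7 y [10.9 11.5 12. ] x [-16.9  21.4] z [27.9 37.1]
black 550 y [85.2 86.9 89.2] x [-19.9  19.8] z [15.4 33.8]
paddle [ -27.5 -198.8   -1.8] [  19.6 -133.5  250.4]
```

drive_tool(
  rows=[
    [0.012, 0, -0.017, 0, 0, 0],
    [0.026, 0, -0.037, 0, 0, 0],
    [0.038, 0, -0.054, 0, 0, 0],
    [0.038, 0, -0.054, 0, 0, 0],
    [0.038, 0, -0.054, 0, 0, 0],
    [0.038, 0, -0.054, 0, 0, 0],
    [0.038, 0, -0.054, 0, 0, 0],
    [0.029, 0, -0.041, 0, 0, 0],
    [0.023, 0, -0.033, 0, 0, 0],
    [0.0175, 0, -0.025, 0, 0, 0],
    [0.012, 0, -0.017, 0, 0, 0],
    [0.007, 0, -0.01, 0, 0, 0],
    [0.002, 0, -0.003, 0, 0, 0],
    [0, 0, 0, 0, 0, 0],
    [0, 0, 0, 0, 0, 0],
  ],
)

```text
time: 15.33
tool_pos: [485.6, -237.7, 143.7]
eef_rot: [[0.192, 0.972, 0.134], [0.795, -0.234, 0.56], [0.576, -0.001, -0.817]]
ft_force: [-0.7, 1.7, 6.9]
grip_width: 0.004
finger_force: 3.6
```

```bash
python3 -c "
from h import *
look('w8')
p=np.load('pics/w8.npz')['p'];save('w8c.png',cv2.resize(p[40:200,240:420],None,fx=3.5,fy=3.5,interpolation=cv2.INTER_CUBIC))"
```

```text
15.33 [ 485.6 -237.7  143.7] ytool -13.5 [ 0.134  0.56  -0.817] [-0.7  1.7  6.9] 0.004 3.628506965615088 [-0.91  0.55  1.65  0.48  1.37 -0.87]
tip clamp [  -0.3 -161.2   75. ]
red 206 y [ 89.5  97.4 104.2] x [-8.5  8.5] z [21.7 34.8]
white 232 y [ 1.4 16.1 80.8] x [-11.7   7.2] z [27.  41.3]
blue 1 y [27.5 27.5 27.5] x [-9.5 -9.5] z [24.4 24.4]
black 539 y [101.4 102.7 104.5] x [-19.9  19.7] z [14.8 33.8]
paddle [ -26.4 -198.9    8.4] [  19.6 -132.9  250.4]
```

View pics/w8c.png

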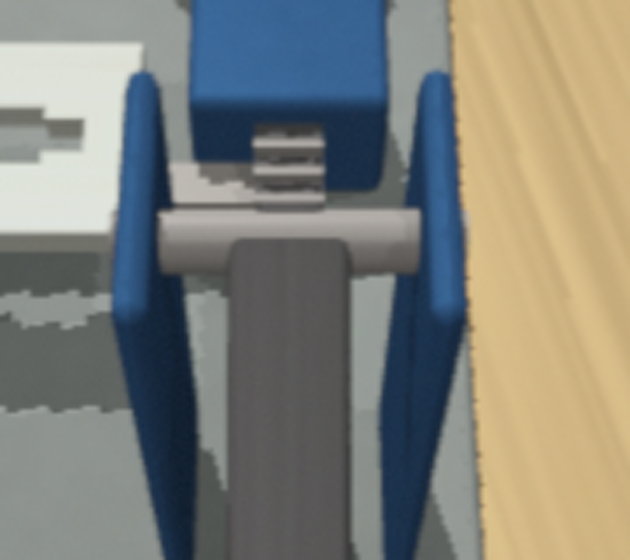

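```bash
cat >> h.py <<'E'
def stem(n,i,show=False):
    # colours along lines x=0: blue edge at z 42, red start at stem top z~35, black foot top
    p=np.load('pics/%s.npz'%n)['p'];K=np.array(i["mtx"]);D=np.array(i["D"]);R=np.array(i["R"]);t=np.array(i["t"]).reshape(3,1)
    def line(z,x=0):
        y=np.arange(-20,115,.25);W=np.c_[np.full_like(y,x),y,np.full_like(y,z)]@A.T+o
        uv=cv2.projectPoints(W,cv2.Rodrigues(R)[0],t,K,D)[0].reshape(-1,2).astype(np.float32)
        c=cv2.remap(p,uv[:,:1],uv[:,1:],cv2.INTER_LINEAR)[:,0].astype(int);return y,c,uv
    y,c,uv=line(42);b=(c[:,2]-c[:,0]>45)&(y>-5);yb=[y[b].max() if b.any() else None]
    y,c,uv=line(35);r=(c[:,0]-c[:,1]>70)&(c[:,0]-c[:,2]>70)&(y>20);g=(c[:,1]-c[:,0]>40)&(y>10);w=(c.min(1)>130)&(abs(c[:,0]-c[:,2])<30)&(y>5)&(y<(y[r].min() if r.any() else 100))
    f=lambda m:(y[m].min(),y[m].max()) if m.any() else None
    print(n,"block",yb,"white",f(w),"green",f(g),"red",f(r),"len(35 free)",(y[r].min()+14-yb[0]) if r.any() else None)
E
python3 - <<'E'
from h import *
i=camera_info("wrist");stem("w8",i)   # camera poses for w5..w8 nearly the same
for n in("w5","w6","w7"):stem(n,i)
p=np.load('pics/w8.npz')['p'];save('w8d.png',cv2.resize(p[0:80,260:380],None,fx=6,fy=6,interpolation=cv2.INTER_CUBIC))
E
```

```text
w8 block [np.float64(63.25)] white (np.float64(5.25), np.float64(79.75)) green (np.float64(35.75), np.float64(86.0)) red (np.float64(87.75), np.float64(101.5)) len(35 free) 38.5
w5 block [np.float64(21.0)] white (np.float64(29.0), np.float64(36.75)) green (np.float64(10.25), np.float64(43.0)) red (np.float64(44.75), np.float64(58.25)) len(35 free) 37.75
w6 block [np.float64(31.5)] white (np.float64(40.0), np.float64(47.5)) green (np.float64(10.25), np.float64(54.0)) red (np.float64(55.5), np.float64(69.25)) len(35 free) 38.0
w7 block [np.float64(47.25)] white (np.float64(5.25), np.float64(63.5)) green (np.float64(19.5), np.float64(70.0)) red (np.float64(71.5), np.float64(85.25)) len(35 free) 38.25
```

View pics/w8d.png

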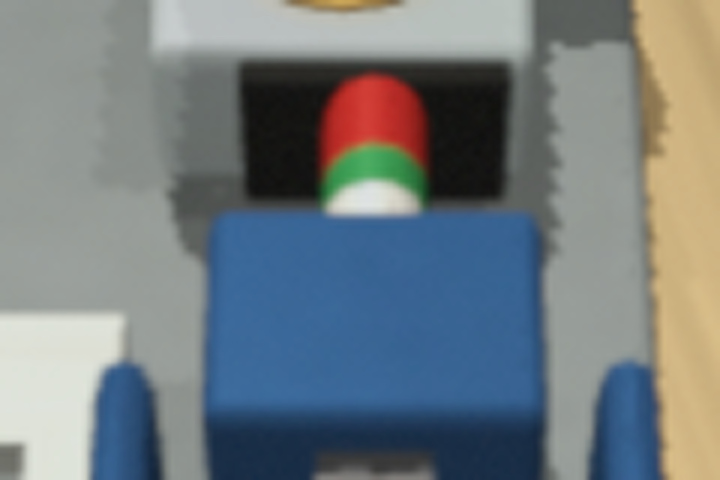

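The foot is at the case and the stem is still free, with white and green visible. One more stroke adds at most 16 mm, which stays inside the limit.

drive_tool(
  rows=[
    [0.012, 0, -0.017, 0, 0, 0],
    [0.026, 0, -0.037, 0, 0, 0],
    [0.038, 0, -0.054, 0, 0, 0],
    [0.038, 0, -0.054, 0, 0, 0],
    [0.038, 0, -0.054, 0, 0, 0],
    [0.038, 0, -0.054, 0, 0, 0],
    [0.038, 0, -0.054, 0, 0, 0],
    [0.029, 0, -0.041, 0, 0, 0],
    [0.023, 0, -0.033, 0, 0, 0],
    [0.0175, 0, -0.025, 0, 0, 0],
    [0.013, 0, -0.018, 0, 0, 0],
    [0.009, 0, -0.013, 0, 0, 0],
    [0.007, 0, -0.01, 0, 0, 0],
    [0.007, 0, -0.01, 0, 0, 0],
  ],
)

```text
time: 16.55
tool_pos: [485.7, -238.1, 154.9]
eef_rot: [[0.193, 0.972, 0.134], [0.795, -0.235, 0.559], [0.575, -0.001, -0.818]]
ft_force: [0.7, -1.5, 2.0]
grip_width: 0.007
finger_force: 1.4
```

```bash
python3 -c "
from h import *
look('w9');stem('w9',camera_info('wrist'))"
```

```text
16.55 [ 485.7 -238.1  154.9] ytool -13.6 [ 0.134  0.559 -0.818] [ 0.7 -1.5  2. ] 0.007 1.3605602126335725 [-0.91  0.54  1.65  0.47  1.39 -0.86]
tip clamp [-1.000e-01 -1.617e+02  8.610e+01]
red 195 y [ 90.5  98.6 105.1] x [-8.4  8.1] z [24.2 34.9]
green 8 y [78.  78.7 80.8] x [-3.1  3. ] z [39.2 41.4]
white 248 y [-1.7 18.7 35.7] x [-11.1   7.3] z [26.5 39.3]
blue 26 y [ 39.7 103.5 105.4] x [-20.2  18.6] z [18.3 41.4]
black 343 y [102.9 104.4 107. ] x [-19.7  19.5] z [21.7 34. ]
paddle [ -27.5 -199.1    9.9] [  19.9 -130.   261.6]
w9 block [np.float64(78.0)] white (np.float64(9.75), np.float64(36.0)) green (np.float64(49.5), np.float64(88.0)) red (np.float64(89.75), np.float64(103.75)) len(35 free) 25.75
```

Run:
```python
from h import *
for n in("w8","w9"):
    p=np.load('pics/%s.npz'%n)['p'];print(n)
    for v in range(0,48,1): print(v,p[v,316:330:1].mean(0).astype(int),end=' | ')
    print()
i=camera_info("wrist");K=np.array(i["mtx"]);D=np.array(i["D"])
for n,z in(("w9",42),("w9",35)):
    print(z,[(v,C(world("wrist",[[323,v]],z=z,info=i))[0].round(1)[:2].tolist()) for v in range(4,40,4)])
```

```text
w8
0 [165 144 100] | 1 [163 155 134] | 2 [182 185 175] | 3 [186 190 184] | 4 [185 191 187] | 5 [184 191 189] | 6 [184 191 189] | 7 [176 183 181] | 8 [162 168 166] | 9 [128 134 131] | 10 [75 77 74] | 11 [50 46 43] | 12 [73 43 39] | 13 [126  44  39] | 14 [158  44  39] | 15 [174  46  40] | 16 [182  46  41] | 17 [185  47  41] | 18 [186  47  41] | 19 [187  47  42] | 20 [187  48  42] | 21 [187  48  42] | 22 [186  49  42] | 23 [179  63  46] | 24 [149 101  60] | 25 [106 128  71] | 26 [ 80 142  77] | 27 [ 67 147  80] | 28 [ 61 149  80] | 29 [ 73 153  89] | 30 [123 170 130] | 31 [170 191 170] | 32 [197 204 191] | 33 [206 209 199] | 34 [205 207 200] | 35 [167 173 178] | 36 [ 82 112 149] | 37 [ 55  99 146] | 38 [ 55  99 146] | 39 [ 55  99 147] | 40 [ 56  99 147] | 41 [ 56  99 147] | 42 [ 56 100 147] | 43 [ 55  99 146] | 44 [ 56  99 146] | 45 [ 56  99 146] | 46 [ 56  99 147] | 47 [ 56  99 147] | 
w9
0 [193 158  87] | 1 [194 159  87] | 2 [191 157  85] | 3 [193 158  87] | 4 [194 159  87] | 5 [189 154  84] | 6 [181 147  80] | 7 [189 155  84] | 8 [189 156  89] | 9 [185 157 100] | 10 [169 150 110] | 1
[... 349 characters left out ...]
| 30 [183  47  41] | 31 [183  47  41] | 32 [180  56  43] | 33 [159  90  55] | 34 [115 116  76] | 35 [ 79 115 120] | 36 [ 57 100 142] | 37 [ 54  98 145] | 38 [ 55  98 146] | 39 [ 55  98 146] | 40 [ 56  98 146] | 41 [ 55  98 146] | 42 [ 55  99 146] | 43 [ 55  99 146] | 44 [ 55  99 146] | 45 [ 55  98 146] | 46 [ 55  98 146] | 47 [ 55  98 146] | 
42 [(4, [1.4, 117.2]), (8, [1.3, 111.9]), (12, [1.3, 106.7]), (16, [1.3, 101.5]), (20, [1.3, 96.4]), (24, [1.3, 91.3]), (28, [1.3, 86.3]), (32, [1.3, 81.4]), (36, [1.3, 76.4])]
35 [(4, [1.4, 127.3]), (8, [1.4, 121.8]), (12, [1.4, 116.4]), (16, [1.4, 111.1]), (20, [1.4, 105.8]), (24, [1.4, 100.6]), (28, [1.4, 95.4]), (32, [1.3, 90.3]), (36, [1.3, 85.2])]
```

drive_tool(
  rows=[
    [-0.002, 0, 0.003, 0, 0, 0],
    [-0.004, 0, 0.006, 0, 0, 0],
    [-0.005, 0, 0.0075, 0, 0, 0],
    [-0.005, 0, 0.0075, 0, 0, 0],
    [-0.005, 0, 0.0075, 0, 0, 0],
  ],
)

```text
time: 17.02
tool_pos: [485.7, -238.0, 146.7]
eef_rot: [[0.192, 0.972, 0.134], [0.796, -0.234, 0.558], [0.574, -0.001, -0.819]]
ft_force: [-0.3, 1.8, 4.1]
grip_width: 0.004
finger_force: 1.4
```

Run:
```python
from h import *
look('w10');i=camera_info('wrist');stem('w10',i)
p=np.load('pics/w10.npz')['p']
for x in(0,20): print([(v,p[v,316+x:330+x].mean(0).astype(int).tolist()) for v in range(14,36)])
p,d=read_camera("top");np.savez("pics/top10.npz",p=p,X=cloud("top",d));p0=np.load("pics/top0.npz")["p"]
W=lambda P:P@A.T+o
i=camera_info("top");y=np.arange(-30,125,1.0)
for q in(p0,p):
    uv=cv2.projectPoints(W(np.c_[0*y,y,0*y+34]),cv2.Rodrigues(np.array(i["R"]))[0],np.array(i["t"]).reshape(3,1),np.array(i["mtx"]),np.array(i["D"]))[0].reshape(-1,2).astype(np.float32)
    c=cv2.remap(q,uv[:,:1],uv[:,1:],cv2.INTER_LINEAR)[:,0];print(*[f"{int(a)}:{b[0]},{b[1]},{b[2]}" for a,b in zip(y,c)][::2])
```

```text
17.02 [ 485.7 -238.   146.7] ytool -13.6 [ 0.134  0.558 -0.819] [-0.3  1.8  4.1] 0.004 1.4206408808240667 [-0.91  0.55  1.65  0.47  1.38 -0.87]
tip clamp [-1.000e-01 -1.616e+02  7.790e+01]
red 187 y [ 90.6  98.9 105. ] x [-8.2  7.7] z [27.4 35. ]
white 232 y [ 0.7 23.6 34.3] x [-11.3   7.5] z [26.6 39.2]
blue 16 y [ 41.2  42.5 104.4] x [-15.  21.] z [22.2 41.9]
black 308 y [102.8 104.3 106.3] x [-19.6  19.7] z [24.2 33.8]
paddle [ -27.  -198.8   10.6] [  19.7 -119.5  253.4]
w10 block [np.float64(78.25)] white (np.float64(11.0), np.float64(37.5)) green (np.float64(51.0), np.float64(86.25)) red (np.float64(89.25), np.float64(103.0)) len(35 free) 25.0
[(14, [134, 43, 39]), (15, [164, 45, 39]), (16, [177, 46, 40]), (17, [182, 46, 41]), (18, [183, 46, 41]), (19, [184, 47, 41]), (20, [185, 47, 41]), (21, [186, 47, 42]), (22, [186, 47, 41]), (23, [183, 50, 44]), (24, [158, 70, 71]), (25, [104, 91, 125]), (26, [61, 97, 143]), (27, [54, 98, 145]), (28, [55, 98, 145]), (29, [56, 98, 146]), (30, [56, 98, 146]), (31, [55, 98, 145]), (32, [55, 99, 146]), (33, [55, 99, 145]), (34, [55, 99, 145]), 
[... 1883 characters left out ...]
7,88,90 22:75,67,69 24:105,95,95 26:121,110,110 28:92,84,86 30:82,74,75 32:96,88,87 34:122,111,111 36:100,91,92 38:71,64,66 40:54,50,51 42:43,48,60 44:35,59,95 46:42,81,133 48:44,82,133 50:43,81,131 52:43,81,129 54:42,80,129 56:43,80,130 58:44,81,130 60:44,81,130 62:44,81,130 64:42,80,131 66:43,81,130 68:42,80,129 70:42,80,128 72:42,80,129 74:42,80,130 76:43,79,129 78:44,81,132 80:42,79,131 82:36,91,104 84:31,127,75 86:31,150,64 88:60,145,64 90:140,112,54 92:218,47,20 94:218,22,8 96:217,21,9 98:218,24,10 100:221,27,10 102:206,26,13 104:149,28,21 106:65,36,34 108:41,42,40 110:93,94,93 112:156,156,155 114:179,179,179 116:178,178,180 118:171,166,163 120:166,139,109 122:199,137,56 124:186,128,45
```

The top camera sees the stem clearly: white is just gone (compression about 13.5 mm) and the green still shows fully. I'll press a few mm further.

drive_tool(
  rows=[
    [-0.001, 0, 0.0015, 0, 0, 0],
    [-0.002, 0, 0.003, 0, 0, 0],
    [-0.003, 0, 0.0045, 0, 0, 0],
    [-0.003, 0, 0.0045, 0, 0, 0],
    [-0.003, 0, 0.0045, 0, 0, 0],
  ],
)

```text
time: 17.53
tool_pos: [485.9, -238.2, 143.2]
eef_rot: [[0.191, 0.972, 0.135], [0.796, -0.234, 0.559], [0.575, 0.001, -0.818]]
ft_force: [-3.3, 0.9, 17.5]
grip_width: 0.008
finger_force: 8.3
```

```bash
cat >> h.py <<'E'
def topstem(n):
    p,d=read_camera("top");np.savez("pics/%s.npz"%n,p=p,X=cloud("top",d));i=camera_info("top");y=np.arange(60,115,.25)
    uv=cv2.projectPoints(np.c_[0*y,y,0*y+34]@A.T+o,cv2.Rodrigues(np.array(i["R"]))[0],np.array(i["t"]).reshape(3,1),np.array(i["mtx"]),np.array(i["D"]))[0].reshape(-1,2).astype(np.float32)
    c=cv2.remap(p,uv[:,:1],uv[:,1:],cv2.INTER_LINEAR)[:,0].astype(int);b=y[c[:,2]>c[:,1]].max();r=y[c[:,0]>125];r=r[(r>b)&(r<107)];br=y[(c[:,0]>c[:,1])&(y>b)].min()
    print("block",b,"g/r",br,"red end",r.max(),"max white-ness",c[(y>b-3)&(y<br)].min(1).max(),"green visible",br-b,"comp from length",36-(r.max()-b))
E
python3 -c "
from h import *
s=state();print('tip',C(tip(s)).round(1));topstem('top11')"
```

```text
17.53 [ 485.9 -238.2  143.2] ytool -13.5 [ 0.135  0.559 -0.818] [-3.3  0.9 17.5] 0.008 8.263939640019089 [-0.91  0.55  1.65  0.48  1.37 -0.88]
tip [   0.2 -161.7   74.5]Traceback (most recent call last):
  File "<string>", line 3, in <module>
    s=state();print('tip',C(tip(s)).round(1));topstem('top11')
                                              ~~~~~~~^^^^^^^^^
  File "h.py", line 43, in topstem
    c=cv2.remap(p,uv[:,:1],uv[:,1:],cv2.INTER_LINEAR)[:,0].astype(int);b=y[c[:,2]>c[:,1]].max();r=y[c[:,0]>125];r=r[(r>b)&(r<107)];br=y[(c[:,0]>c[:,1])&(y>b)].min()
                                                                                                                                      ~~~~~~~~~~~~~~~~~~~~~~~~~~~~^^
    return umr_minimum(a, axis, None, out, keepdims, initial, where)
ValueError: zero-size array to reduction operation minimum which has no identity
```

```bash
sed -i 's/b=y\[c\[:,2\]>c\[:,1\]\].max()/b=y[(c[:,2]>c[:,1])\&(y<95)].max()/' h.py; python3 -c "
from h import *
topstem('top11')"
```

```text
block 82.75 g/r 89.75 red end 104.5 max white-ness 63 green visible 7.0 comp from length 14.25
```

That's the end of this stroke, at about 14 mm compression, which leaves little margin. I'll let the trigger rise, take the next tooth, and stop part-way at about 17 mm.

drive_tool(
  rows=[
    [0.012, 0, -0.017, 0, 0, 0],
    [0.026, 0, -0.037, 0, 0, 0],
    [0.038, 0, -0.054, 0, 0, 0],
    [0.038, 0, -0.054, 0, 0, 0],
    [0.038, 0, -0.054, 0, 0, 0],
    [0.038, 0, -0.054, 0, 0, 0],
    [0.038, 0, -0.054, 0, 0, 0],
    [0.032, 0, -0.045, 0, 0, 0],
    [0.027, 0, -0.038, 0, 0, 0],
    [0.023, 0, -0.032, 0, 0, 0],
    [0.02, 0, -0.0285, 0, 0, 0],
    [0.017, 0, -0.024, 0, 0, 0],
    [0.015, 0, -0.021, 0, 0, 0],
    [0.015, 0, -0.021, 0, 0, 0],
  ],
)

```text
time: 18.8
tool_pos: [485.7, -238.0, 166.2]
eef_rot: [[0.193, 0.972, 0.134], [0.796, -0.235, 0.558], [0.574, -0.001, -0.819]]
ft_force: [-0.5, -3.0, 2.9]
grip_width: 0.004
finger_force: 1.6
```

```bash
python3 -c "
from h import *
s=state();print('tip',C(tip(s)).round(1));topstem('top12')"
```

```text
18.8 [ 485.7 -238.   166.2] ytool -13.6 [ 0.134  0.558 -0.819] [-0.5 -3.   2.9] 0.004 1.6058504290413111 [-0.91  0.52  1.64  0.47  1.41 -0.85]
tip [-1.000e-01 -1.617e+02  9.740e+01]
block 85.5 g/r 89.75 red end 104.5 max white-ness 66 green visible 4.25 comp from length 17.0
```

drive_tool(
  rows=[
    [0, 0, 0, 0, 0, 0],
    [0, 0, 0, 0, 0, 0],
    [0, 0, 0, 0, 0, 0],
    [0, 0, 0, 0, 0, 0],
    [0, 0, 0, 0, 0, 0],
    [0, 0, 0, 0, 0, 0],
  ],
)

```text
time: 19.35
tool_pos: [485.8, -238.0, 167.2]
eef_rot: [[0.192, 0.972, 0.135], [0.796, -0.235, 0.557], [0.573, -0.0, -0.819]]
ft_force: [-1.3, -2.3, 2.7]
grip_width: 0.008
finger_force: 1.6
```

```bash
python3 -c "
from h import *
s=state();print('tip',C(tip(s)).round(1));topstem('top13')
z=np.load('pics/top13.npz');p=z['p'];X=z['X'];h=cv2.cvtColor(p,cv2.COLOR_RGB2HSV)
m=(h[...,0]<16)&(h[...,0]>5)&(h[...,1]>180)&(h[...,2]>60);m[:255]=0;m[315:]=0;m[:,:104]=0;m[:,164:]=0
print('key px',m.sum(),np.argwhere(m).mean(0),X[m].min(0),X[m].max(0))
g=np.abs(p.astype(int)-np.load('pics/top0.npz')['p']).max(2)
for n,(a,b,c,d) in dict(blue=(170,232,106,170),calc=(255,300,455,520),mug=(170,210,430,480),stamp=(300,322,408,432),coins=(132,152,232,318),case=(205,240,222,255)).items(): print(n,(g[a:b,c:d]>60).sum())
"
```

```text
19.35 [ 485.8 -238.   167.2] ytool -13.6 [ 0.135  0.557 -0.819] [-1.3 -2.3  2.7] 0.008 1.5930291905533522 [-0.91  0.52  1.64  0.47  1.41 -0.85]
tip [ 1.000e-01 -1.616e+02  9.840e+01]
block 85.5 g/r 89.75 red end 104.5 max white-ness 67 green visible 4.25 comp from length 17.0
key px 133 [284.18796992 126.5112782 ] [377.78110543 -78.98076731  -0.67209912] [ 440.3802893   361.51132788 1287.76600025]
blue 0
calc 646
mug 0
stamp 143
coins 0
case 39
```

The compression holds steady at about 17 mm with half the green showing, the key is in the black tray, and nothing else was touched. The changes at the calculator and stamp are probably the arm's shadow, since the arm went nowhere near them.

```bash
python3 -c "
from plant import *
print(finish_job())"
```

```text
the job is handed in; nothing more can be done
None
```

The key is out and in the black tray, and I handed the job in with the trigger held down and the case gripped at about 17 mm of stem compression (white gone, about half the green showing); no verdict came back.

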